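Present a plug gauge in the beam of an optical micrometer

TASK

The vee block with the setting pin is still standing in the optical micrometer's beam: first slide it back along the granite plate, without lifting it, until it stands squarely inside the empty marked outline behind. Then draw the plug gauge with the thickest plug out of its bore in the inclined rack, turn it level, and hold it still in the air between the two optical heads, square to the beam, with the middle of its plug in the centre of the beam. Finish while still holding it there, touching nothing else with it; do not bump the heads, and leave everything else where it is.

Things in the scene. Friction and masses are not known exactly. Their poses are not given: they have to be found in the camera images.
- instrument: optical micrometer, fixed: dark granite plate 25 mm thick with two grey heads facing each other across a 200 mm gap. Origin on the table straight below the beam's centre; x runs along the plate through the gap, roughly away from the robot; y is the beam's direction. Plate: x -100 to +185, y -180 to +180 mm. Two white outlines, 76 (x) by 66 mm inside, at x = 48 (beam position) and 132 mm (parking).
- emitter: left optical head, fixed on the plate: a box 60 mm (instrument x) by 70 mm (instrument y), its top 113 mm above the table, at instrument x = 0, y = +100 to +172 mm (lens bezel out to +96 mm). Origin on the plate's top (25 mm above the table) below the beam's centre; axes as the instrument.
- receiver: right optical head, the same box at instrument y = -100 to -170 mm (bezel to -96 mm). Origin and axes as for the left head.
- beam (a point): centre of the measuring beam, half-way between the heads: 65 mm above the plate, 90 mm above the table, at instrument x = y = 0. The beam runs along this point's y axis; x is level and square to the beam (the gauge should lie along x, either way round); z is up.
- park (a point): centre of the empty parking outline on the plate's top surface (25 mm above the table), 132 mm along instrument x from the beam. Axes as the instrument.
- master: the aluminium vee block with its clamped steel setting pin, one loose piece of about 0.7 kg standing on the granite plate in the beam-position outline. Origin at the centre of the block's underside. Axes and sizes as given for master_mid.
- master_mid (a point): centre of the vee block, 31 mm above its underside. Block 60 (x) by 50 (y) by 62 mm tall, flat sides, x roughly along instrument x. The pin, 25 mm across, lies along x on top, axis 65 mm above the underside, from x = -70 (nose in the beam) to +30 mm; a clamp strap crosses it at x = 0, top 87 mm above the underside. Grip across y, up to 10 mm above this point, or push.
- rack: wooden gauge rack, fixed, about 165 (x) by 246 mm (y), with a row of three bores 70 mm apart along its y (y = -70, 0, +70), all leaning 50 degrees from upright towards its +x, roughly away from the robot. Origin on the table under the middle of the row of handles. Bores 40 mm deep, 19.5 mm wide; gauges slide out along their own length.
- gauge: the plug gauge with the thickest plug, loose in one of the three bores (any of them). Origin at the centre of the handle's lower end. Axes and sizes as given for gauge_mid.
- gauge_mid (a point): point on the axis of the thickest gauge, 80 mm from the handle's lower end, half-way along its 161 mm. z runs along the gauge towards the plug. Handle: round, 18 mm across, 120 mm long, its lower 40 mm in the bore. Neck 12 mm across, 6 mm long. Plug: steel, 28 mm across, 35 mm long. About 0.25 kg, balance point about 25 mm towards the plug; grip the free part of the handle with 25 N or more.
- gauge_plug (a point): centre of that gauge's plug, 63.5 mm from gauge_mid along its z axis.
- gauge_b_mid (a point): next-smaller plug gauge standing in another bore of the rack: same handle, plug 19 mm across and 35 mm long. Not used; leave it in its bore. Point and axes as for gauge_mid.
- gauge_c_mid (a point): smallest plug gauge standing in another bore of the rack: same handle, plug 13 mm across and 30 mm long. Not used; leave it in its bore. Point and axes as for gauge_mid.
- ring_gauge: steel setting ring lying flat on the front corner of the granite plate, 48 mm outside, 25 mm bore, 14 mm thick. Bystander.
- loupe: black hand loupe standing on the other front corner of the granite plate, 40 mm across, 34 mm tall. Bystander.
- micrometer: outside micrometer lying flat at the back of the table, 130 mm long, 14 mm thick. Bystander.
- caliper: caliper lying flat at the back of the table, 230 mm long, 14 mm thick. Bystander.
- brush: cleaning brush with wooden handle lying at the left, 170 mm long. Bystander.
- cleaner: white cleaner bottle standing at the left, 60 mm across, 150 mm tall. Bystander.
Mind the look-alikes: they are no part of the job. What is shaped like the gauge but orange or red is not meant.

How it is judged:
By the outcome, as a careful person would: the job done as asked, in the order asked, and still so for the second after the job is handed in, while the arm keeps its last pose, push and grip.
It also fails if it takes over 58 s, if anything falls off the work surface, if the arm or the gripper's body presses on something with over 40 N, if the wrist force passes 120 N, or if a joint passes its speed limit or range.

ROBOT

A 7-joint arm with a two-finger parallel gripper is mounted at the origin on the work surface. World frame = base frame: x ahead of the robot, y to its left, z up, the work surface at z = 0. Lengths are in m, angles in rad, forces in N, time in s.
With the tool pointing down it reaches from about 0.35 to 0.9 m from the base axis. Payload 8.1 kg.
Tool frame: the origin (TCP) lies at the very end of the fingers, on their centre line; the grasp point (between the pads) lies 19 mm behind it; z points along the fingers, x is the direction in which the jaws open and shut, and the axes are right-handed (so a half turn about z gives the same grasp; the last joint's range is limited). The gripper opens to 92 mm and grips with 3 to 60 N. Pads are 19 mm wide; open, the fingers measure 130 mm over their backs; the gripper's body (75 mm by 190 mm) begins 47 mm behind the grasp point.
Start: joints at [-1.342, 0.434, 0.025, 1.573, -0.012, 1.134, -0.075], TCP at [0.204, 0.591, 0.227] pointing down, gripper open.
Joint ranges: [-2.62, 2.62], [-0.44, 2.09], [-1.27, 1.32], [0.08, 2.57], [-1.32, 4.46], [0.12, 2], [-2.74, 2.74]. Speed limits (rad/s): [2.22, 2.22, 3.01, 3.01, 3.14, 3.14, 3.14].

INTERFACE

Orientations are given as a rotation vector (axis times angle).
In Python, from cell import status, viewer, arm gives the robot as it stands.
- The arm moves only by the tool jog_arm, never from a script. Its argument "commands" is text: rows parted by semicolons, each of 7 numbers parted by spaces: the closure, from -1 (fully open) to 1 (shut), then the shift along the world's x, y, z normalised to -1 to 1, where 1 is 0.3 m, then the turn, a rotation vector about the world's x, y, z normalised to -1 to 1, where 1 is 2 pi rad. In form: jaw dx dy dz wx wy wz; .... A call has exactly 5 rows; each row shifts and turns the commanded pose from where the row before left it; what a row does not reach is not made up. A row lasts 1/10 s, in which the tool goes at most 50 mm and 8.59 degrees, less where a joint would pass 70% of its speed; a pose out of reach is approached as far as the arm can. A call with a number of a shift or a turn outside -1 to 1 is refused whole. A call with a gripper value outside its range is refused whole. The fingers move at their own pace and stop on an object; "force" is the grip in N (left out, the last holds). Time passes only in rows, so rows that do not move let the fingers close, or fill a call up. It gives the time, the measured TCP pose, the force and the opening at its end, in the units of the state.
- status.observe(): the state, without advancing time (a new reading comes with each control period).
- viewer.get_image(name): name is "scene" or "side" or "wrist"; returns a dict with "pixels" (420x560x3 uint8, red, green, blue), "z_map" (420x560 float32, m along the optical axis (not along the pixel's ray), 0 where there is no reading), "camera_matrix" (3x3 intrinsics, pixels), "k1" (the pictures are not rectified: a ray, as slopes to the right and down, at radius r is drawn at 1 + k1 r^2 times it, then the intrinsics apply), "R" (3x3) and "t" (3): a world point X has camera coordinates R X + t. Camera axes: x right, y down, z forward; pixel columns grow to the right and rows downward; lengths in m; the calibration is good to about 2 mm. A picture is of the moment at which its call begins.
- arm.sign_off(): hands the job in, once; it reports no verdict.
The state is a dict: "clock": time; "joints": joint angles; "dq": joint speeds; "joint_efforts": joint torques, N m; "position": TCP position; "ee_rot": TCP orientation; "force": force on the tool from outside, world axes, zero at the start; "ft_torque": the same for the moment, N m; "width": opening from 0.0 (shut) to 1.0 (fully open).
Only numpy, scipy, OpenCV 4.12 (cv2) and the standard library are available. Lean on these libraries where they do the work, as an engineer would, in place of code of your own. Each camera call takes 0.05 s, during which the arm holds its last target. There are 200 camera calls.

## Working session

There is one attempt and no reset: what is moved stays moved. The work goes in short steps, Python scripts to look and compute and a tool call to move; the robot and the scene stay as the last step left them, time stands still between calls to the robot, and variables do not carry over. Pictures are saved under pics/ and viewed, about 8 in all and at most 12, crops included, and the job is handed in when it is done.

Besides the shell and the picture viewer there is one more tool, called after "Request:" as a command line: name --argument value ..., lists and objects as JSON in quotes. jog_arm: Moves the arm, as the interface text tells. Scaled input: -1 to 1 covers 0.3 m each way for a shift and 2 pi rad each way for a turn. Its arguments: {"type":"object","properties":{"commands":{"type":"string"},"force":{"type":"number"}},"required":["commands"]}

```bash
ls; mkdir -p pics; cat > h.py <<'E'
import numpy as np, cv2
from cell import status, viewer, arm
def grab(n):
    im=viewer.get_image(n); return im
def save(im,f): cv2.imwrite('pics/'+f,im['pixels'][:,:,::-1])
def rays(im,uv):
    K=im['camera_matrix'];k=im['k1'];uv=np.atleast_2d(np.float64(uv))
    s=cv2.undistortPoints(uv.reshape(-1,1,2),K,np.array([k,0,0,0.])).reshape(-1,2)
    return s
def cloud(im,uv):
    uv=np.atleast_2d(uv); s=rays(im,uv); z=im['z_map'][uv[:,1].astype(int),uv[:,0].astype(int)]
    c=np.c_[s*z[:,None],z]; return (c-im['t'])@im['R']
def plane(im,uv,h):
    s=rays(im,uv); d=np.c_[s,np.ones(len(s))]@im['R']; o=-im['R'].T@im['t']
    return o+d*((h-o[2])/d[:,2])[:,None]
def proj(im,X):
    c=np.atleast_2d(X)@im['R'].T+im['t']; s=c[:,:2]/c[:,2:]; r=(s**2).sum(1,keepdims=True)
    s=s*(1+im['k1']*r); K=im['camera_matrix']; return s@K[:2,:2].T+K[:2,2]
E
python3 - <<'E'
from h import *
import pickle
for n in ('scene','side','wrist'):
    im=grab(n); save(im,n+'0.png'); pickle.dump(im,open(n+'0.pkl','wb'))
    print(n,-im['R'].T@im['t'],im['R'][2],im['k1'],im['camera_matrix'][0,0])
print(status.observe())
a=cv2.imread('pics/scene0.png');b=cv2.imread('pics/side0.png')
E
```

```text
pics
scene [ 1.48071143 -0.30709301  1.01195047] [-0.70885149  0.26176947 -0.65498573] -0.15710821804048603 485.1323455425841
side [-0.05767042 -0.82630644  1.13202743] [ 0.35577759  0.60502283 -0.71229887] -0.055931914851270796 520.5607604512745
wrist [0.12274541 0.61972969 0.38537246] [ 0.29108183 -0.10240725 -0.95120141] -0.06582875261459219 296.76226943136487
{'clock': 0.15, 'joints': array([-1.34155896,  0.43503574,  0.02497087,  1.57384349, -0.01160723,
        1.1339944 , -0.07508379]), 'dq': array([-0.00106013, -0.00284807,  0.00141366, -0.00094003,  0.00036798,
       -0.0012103 ,  0.00168928]), 'joint_efforts': array([ 2.24233023e-03, -6.68256283e+01,  9.86195840e-01, -3.14690137e+01,
       -6.04455150e-02,  3.93736863e-02,  8.96397887e-05]), 'position': array([0.20353289, 0.59054616, 0.22615936]), 'ee_rot': array([ 2.55727277e+00,  1.82355082e+00, -1.35944577e-03]), 'force': array([0.58005533, 0.6932468 , 0.14448192]), 'ft_torque': array([-0.01149984,  0.03993838, -0.01105415]), 'width': 0.9986055676241256}
```

View pics/scene0.png

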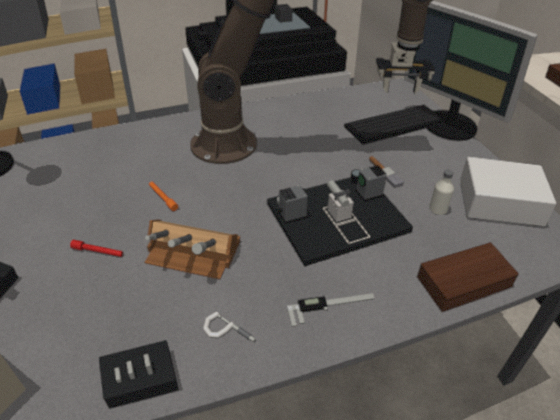

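View pics/side0.png

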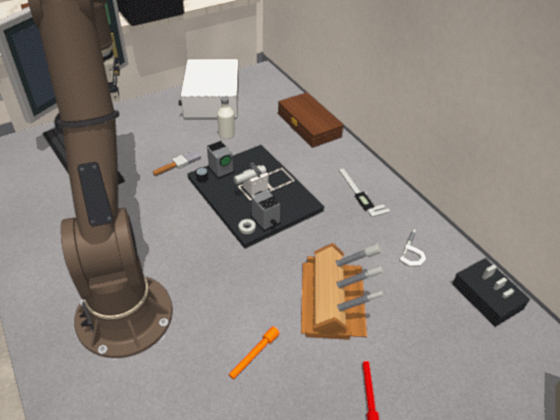

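The scene and side views show the instrument (scene about (338,215), block (340,205)) and the rack (scene (190,245)) with three gauges. Next I'll measure from the depth clouds and make enlarged crops.

```bash
python3 - <<'E'
from h import *
import pickle
S=pickle.load(open('scene0.pkl','rb'));D=pickle.load(open('side0.pkl','rb'))
a=cv2.resize(S['pixels'][150:280,130:420][:,:,::-1],None,fx=2.7,fy=2.7,interpolation=cv2.INTER_CUBIC)
b1=cv2.resize(D['pixels'][135:245,180:330][:,:,::-1],None,fx=2.6,fy=2.2,interpolation=cv2.INTER_CUBIC)
b2=cv2.resize(D['pixels'][235:345,295:395][:,:,::-1],None,fx=3.9,fy=2.2,interpolation=cv2.INTER_CUBIC)
w=np.zeros((242,783,3),np.uint8);c=np.hstack([b1,b2])[:,:783];w[:,:c.shape[1]]=c[:242]
cv2.imwrite('pics/crop1.png',np.vstack([a[:,:783],w]))
for n,im in (('scene',S),('side',D)):
    v,u=np.mgrid[0:420,0:560];P=cloud(im,np.c_[u.ravel(),v.ravel()]).reshape(420,560,3)
    z=P[...,2];col=im['pixels'].astype(int)
    m=(P[...,0]>.2)&(P[...,0]<1.2)&(abs(P[...,1])<.8)&(im['z_map']>0)
    print(n,'table z',np.median(z[m]))
    # plate: z 18-32mm dark
    p=m&(abs(z-.025)<.006)&(col.max(2)<75)
    nl,l,st,ct=cv2.connectedComponentsWithStats(p.astype(np.uint8))
    for i in range(1,nl):
        if st[i,4]>150:
            q=P[l==i]; print('plate',st[i],q.mean(0).round(3), cv2.minAreaRect(q[:,:2].astype(np.float32)))
    hi=m&(z>.05)
    nl,l,st,ct=cv2.connectedComponentsWithStats(hi.astype(np.uint8))
    for i in range(1,nl):
        if st[i,4]>60:
            q=P[l==i]; print('hi',st[i],q.min(0).round(3),q.max(0).round(3))
    wh=m&(abs(z-.025)<.006)&(col.min(2)>150)
    q=P[wh]; print('white',len(q))
E
```

```text
scene table z 0.0007297723096745846
plate [ 267  177  146   86 4777] [0.544 0.22  0.025] ((0.5092992782592773, 0.23175524175167084), (0.288144588470459, 0.3633158504962921), 3.0385379791259766)
plate [339 221  28  20 326] [0.596 0.238 0.025] ((0.5952818989753723, 0.23672160506248474), (0.07035303115844727, 0.06338312476873398), 3.7907297611236572)
plate [418 272  97  36 276] [0.903 0.407 0.025] ((0.9120462536811829, 0.4300289750099182), (0.26601892709732056, 0.1103217601776123), 61.438392639160156)
plate [106 384  72  21 202] [ 0.917 -0.418  0.025] ((0.9165992736816406, -0.4192754924297333), (0.007378066889941692, 0.15834608674049377), 1.2072149515151978)
hi [ 379    0   56   93 2301] [0.2   0.49  0.229] [0.272 0.685 0.566]
hi [ 463  156   78   60 2986] [0.475 0.616 0.05 ] [0.751 0.8   0.115]
hi [350 164  37  31 743] [0.364 0.322 0.05 ] [0.491 0.416 0.118]
hi [432 170  22  34 489] [0.551 0.525 0.05 ] [0.606 0.583 0.152]
hi [327 180  26  36 579] [0.442 0.202 0.05 ] [0.547 0.257 0.114]
hi [276 185  32  32 764] [0.44  0.043 0.05 ] [0.504 0.135 0.116]
hi [ 145  219   93   35 1679] [ 0.39
[... 703 characters left out ...]
2), (0.039442211389541626, 0.16051192581653595), 13.273112297058105)
hi [  93    0   27  101 1112] [0.2   0.487 0.293] [0.267 0.671 0.579]
hi [ 178   67   60   62 2294] [0.465 0.523 0.05 ] [0.738 0.8   0.156]
hi [ 278   92   66   45 1508] [0.791 0.333 0.05 ] [0.929 0.583 0.069]
hi [207 141  26  33 610] [0.424 0.321 0.05 ] [0.485 0.406 0.119]
hi [234 163  35  27 553] [0.441 0.199 0.05 ] [0.543 0.258 0.116]
hi [195 167  13  12 110] [0.364 0.327 0.05 ] [0.405 0.371 0.066]
hi [252 190  28  36 759] [0.439 0.04  0.05 ] [0.499 0.135 0.118]
hi [ 315  243   68   87 2920] [ 0.389 -0.338  0.05 ] [ 0.634 -0.093  0.146]
hi [ 457  257   74   60 1361] [ 0.801 -0.501  0.05 ] [ 0.916 -0.341  0.09 ]
white 252
```

View pics/crop1.png

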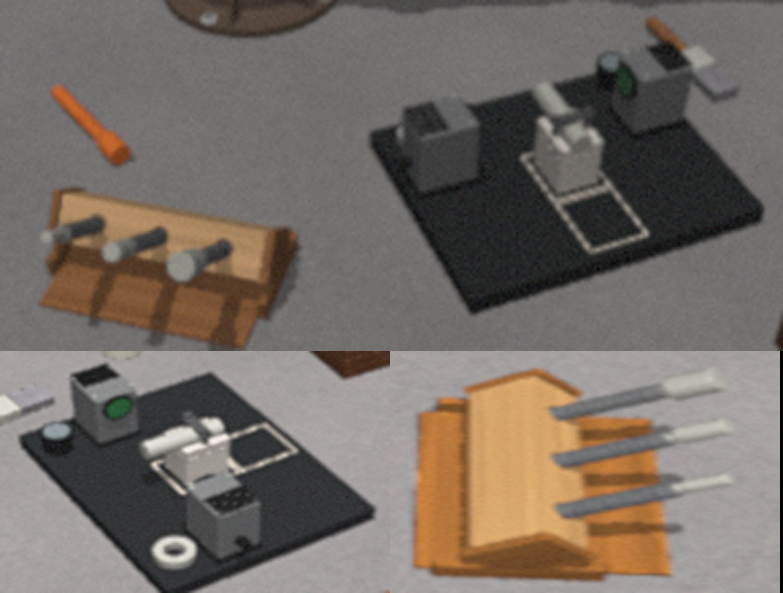

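The thickest plug is the gauge nearest the instrument (scene (203,245)). The block stands in the beam outline and the parking outline behind it is clear. My plan is to straddle the pin with the half-closed fingers and push both sides of the block's front face. First I go above it and take one close look.

Request:
jog_arm --commands "0.26 0.087 -0.12 0.024 0 0 0.0063;0.26 0.087 -0.12 0.024 0 0 0.0063;0.26 0.087 -0.12 0.024 0 0 0.0063;0.26 0.087 -0.12 0.024 0 0 0.0063;0.26 0.087 -0.12 0.024 0 0 0.0063" --force 40

```text
clock: 0.65
position: [0.3349, 0.4092, 0.2628]
ee_rot: [2.363, 2.07, -0.0]
force: [0.9, 0.9, 0.4]
width: 0.615
```

Request:
jog_arm --commands "0.26 0.087 -0.12 0.024 0 0 0.0063;0.26 0.087 -0.12 0.024 0 0 0.0063;0.26 0.087 -0.12 0.024 0 0 0.0063;0.26 0.087 -0.12 0.024 0 0 0.0063;0.26 0.087 -0.12 0.024 0 0 0.0063"

```text
clock: 1.15
position: [0.4653, 0.2292, 0.299]
ee_rot: [-2.147, -2.293, -0.0]
force: [1.0, -0.9, 0.2]
width: 0.366
```

```bash
python3 - <<'E'
from h import *
import pickle
s=status.observe();print(s['clock'],s['position'],s['ee_rot'],s['width'])
im=grab('wrist'); save(im,'wrist1.png'); pickle.dump(im,open('wrist1.pkl','wb'))
print(-im['R'].T@im['t'],im['R'])
E
```

```text
1.15 [0.46528305 0.22919397 0.29901501] [-2.14724935e+00 -2.29310903e+00 -8.99468550e-05] 0.3661629906315183
[0.38006531 0.22529793 0.45838038] [[-6.57595888e-02  9.97835402e-01 -4.31305779e-04]
 [ 9.49272721e-01  6.26923906e-02  3.08141146e-01]
 [ 3.07501184e-01  1.98538082e-02 -9.51340553e-01]]
```

View pics/wrist1.png

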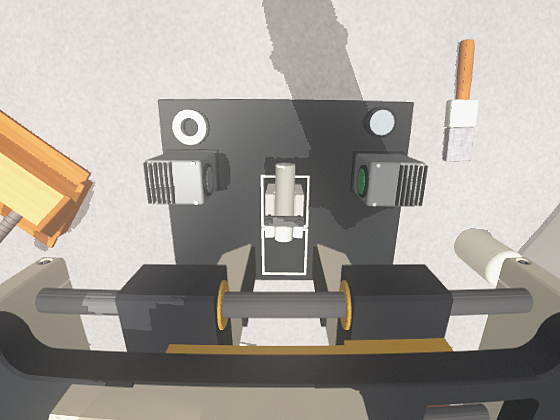

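The wrist view shows the two outlines (pixels 262–308 × 175–275), the pin nose at (285,168), the strap at about (284,232), both heads, and the open parking outline below. Now I'll measure them.

```bash
cat > m1.py <<'E'
from h import *
import pickle,sys
im=pickle.load(open('wrist1.pkl','rb'))
v,u=np.mgrid[0:420,0:560];P=cloud(im,np.c_[u.ravel(),v.ravel()]).reshape(420,560,3)
col=im['pixels'].astype(int); roi=np.zeros((420,560),bool);roi[155:285,250:318]=1
z=P[...,2]
print('plate z',np.median(z[110:260,225:250]))
wh=roi&(col.min(2)>170)&(z<.035)&(z>.015)
q=plane(im,np.c_[u[wh],v[wh]],.025)[:,:2]
r=cv2.minAreaRect(q.astype(np.float32));print('outline',len(q),r)
pl=(col.max(2)<110)&(abs(z-.025)<.004)&(v<250)
print('plate-ish edges yaw'); 
# left & right plate edges
for side in (0,1):
    pts=[]
    for row in range(110,150,2):
        c=np.where(pl[row,150:430])[0]+150; pts.append((c[0] if side==0 else c[-1],row))
    w=plane(im,np.float64(pts),.025); f=np.polyfit(w[:,0],w[:,1],1); print(side,np.degrees(np.arctan(f[0])),f)
top=[(c,np.where(pl[:,c])[0][0]) for c in range(180,400,5)]
w=plane(im,np.float64(top),.025); f=np.polyfit(w[:,1],w[:,0],1);print('front',np.degrees(np.arctan(-f[0])),np.polyval(f,.2285))
# pin: z>0.07
pin=roi&(z>.094)&(z<.108)
q=P[pin]; print('pin',q.min(0),q.max(0)); 
for a,b in ((.44,.475),(.475,.51)):
    t=q[(q[:,0]>a)&(q[:,0]<b)&(q[:,2]>.098)]; print(np.median(t,0),t[:,1].min(),t[:,1].max(),t[:,2].max())
c=np.vstack([((roi&(z>.08)&(col.min(2)>100)))]);nl,l,st,ct=cv2.connectedComponentsWithStats(c.astype(np.uint8));print(st[1:][st[1:,4]>20])
q=P[roi&(z>.108)];print('strap',len(q),q.min(0),q.max(0),q.mean(0))
E
python3 m1.py
python3 - <<'E'
from h import *
import pickle
B=np.array([.4635,.2285]);th=np.radians(3.7);R=np.array([[np.cos(th),np.sin(th)],[-np.sin(th),np.cos(th)]])
for n in('scene0','side0','wrist1'):
    im=pickle.load(open(n+'.pkl','rb'))
    v,u=np.mgrid[0:420,0:560];P=cloud(im,np.c_[u.ravel(),v.ravel()])
    L=np.c_[(P[:,:2]-B)@R.T,P[:,2]]*1e3
    b=(L[:,0]>5)&(L[:,0]<100)&(abs(L[:,1])<45)
    s=b&(L[:,2]>35)&(L[:,2]<80); q=L[s]
    print(n,len(q),'x',np.percentile(q[:,0],[2,98]),'y',np.percentile(q[:,1],[2,98]))
    e=q[q[:,0]>70]; 
    if len(e)>20: f=np.polyfit(e[:,1],e[:,0],1);print(' +x face',np.polyval(f,0),np.degrees(-np.arctan(f[0])))
    for sg in(-1,1):
        e=q[(q[:,1]*sg>18)&(q[:,0]>25)&(q[:,0]<72)]
        if len(e)>20: f=np.polyfit(e[:,0],e[:,1],1);print(' y face',sg,np.polyval(f,48),np.degrees(np.arctan(f[0])))
    t=(abs(L[:,1])<14)&(L[:,0]>-18)&(L[:,0]<15)&(L[:,2]>85); q=L[t]
    f=np.polyfit(q[:,0],q[:,1],1);print(' pin',len(q),np.polyval(f,0),np.degrees(np.arctan(f[0])),q[:,2].max())
E
```

```text
plate z 0.02652587905098492
outline 674 ((0.5518747568130493, 0.23732557892799377), (0.16675464808940887, 0.07336834073066711), 3.084526538848877)
plate-ish edges yaw
0 -27.41527402848559 [-0.51868902  0.33735848]
1 3.9868453206898935 [0.0696961  0.37966624]
front 16.37211523510444 0.3775263236496499
pin [0.4406739  0.20868468 0.09400423] [0.54078092 0.25768262 0.10799941]
[0.45720191 0.2312776  0.10243298] 0.21997513199184648 0.2422207540210394 0.10523955419843112
[0.49179999 0.23306137 0.10269746] 0.20868468031200652 0.25768262180495216 0.10799143100991147
[[ 264  163   40   79 2298]]
strap 795 [0.38006531 0.20882512 0.10800889] [0.51856617 0.25846561 0.45838038] [0.48044146 0.2317121  0.2243082 ]
scene0 285 x [22.83689308 83.15420721] y [-28.59391812  21.10612193]
 +x face 79.30027188442581 -3.602829762733098
 y face -1 -25.924381295329695 -1.818389368497367
 pin 63 -4.855033034884176 -6.42599960765563 105.76365492525744
side0 238 x [17.42797425 76.16813518] y [-29.18637592  12.45143507]
 +x face 88.63983590684502 -30.52087679634674
 y face -1 -25.50333296098401 -1.5229577394198601
 pin 81 -5.601506673497075 -5.323869380852443 107.61411337662344
wrist1 135 x [17.02709151 18.83746932] y [-21.75363911  26.97042482]
 pin 496 2.4332769413783115 -0.5752528773890115 105.23955419843112
```

Request:
jog_arm --commands "0.26 -0.0022 0.0015 -0.118 0 0 0;0.26 -0.0022 0.0015 -0.118 0 0 0;0.26 -0.0022 0.0015 -0.118 0 0 0;0.26 -0.0022 0.0015 -0.118 0 0 0;0.26 -0.0022 0.0015 -0.118 0 0 0"

```text
clock: 1.7
position: [0.461, 0.2333, 0.1204]
ee_rot: [-2.149, -2.291, -0.0]
force: [-0.3, 0.1, -0.2]
width: 0.369
```

```bash
python3 - <<'E'
from h import *
import pickle
s=status.observe();print(s['clock'],s['position'],s['ee_rot'],s['width'],s['force'])
im=grab('wrist'); save(im,'wrist2.png'); pickle.dump(im,open('wrist2.pkl','wb'))
E
```

```text
1.7 [0.46097139 0.23328724 0.12040279] [-2.14947032e+00 -2.29106386e+00 -3.31106039e-04] 0.3692816354253561 [-0.29056504  0.1421794  -0.19263814]
```

View pics/wrist2.png

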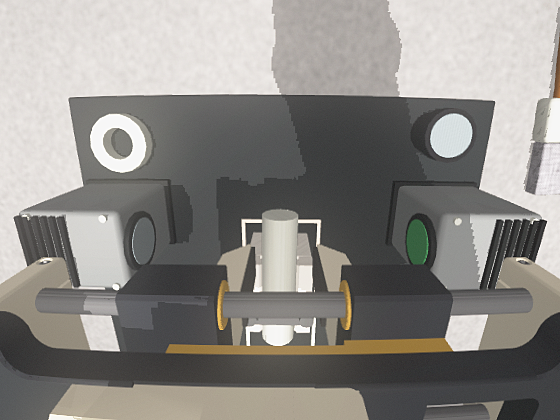

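The pin (columns 262–298, nose at row 212) lies centred between the fingers (inner edges about 255 and 310), to within roughly 1 mm. Now descend astride it.

Request:
jog_arm --commands "0.26 0 -0.0012 -0.041 0 0 0;0.26 0 -0.0012 -0.041 0 0 0;0.26 0 -0.0012 -0.041 0 0 0;0.26 0 -0.0012 -0.041 0 0 0;0.26 0 -0.0012 -0.041 0 0 0"

```text
clock: 2.25
position: [0.4617, 0.2316, 0.0598]
ee_rot: [2.149, 2.291, 0.002]
force: [0.2, -0.3, 0.4]
width: 0.368
```

Request:
jog_arm --commands "0.26 0.0133 0.0008 0 0 0 0;0.26 0.0133 0.0008 0 0 0 0;0.26 0.0133 0.0008 0 0 0 0;0.26 0.0133 0.0008 0 0 0 0;0.26 0.0133 0.0008 0 0 0 0"

```text
clock: 2.75
position: [0.48, 0.2325, 0.0605]
ee_rot: [-2.148, -2.291, 0.003]
force: [-6.3, -1.4, 3.8]
width: 0.37
```

Request:
jog_arm --commands "0.26 0.0133 0.0008 0 0 0 0;0.26 0.0133 0.0008 0 0 0 0;0.26 0.0133 0.0008 0 0 0 0;0.26 0.0133 0.0008 0 0 0 0;0.26 0.0133 0.0008 0 0 0 0"

```text
clock: 3.25
position: [0.5, 0.2338, 0.0604]
ee_rot: [-2.148, -2.291, 0.003]
force: [-6.5, 0.3, 3.3]
width: 0.371
```

```bash
cat > m2.py <<'E'
from h import *
import sys
B=np.array([.463,.2305]);th=np.radians(3.4);R=np.array([[np.cos(th),np.sin(th)],[-np.sin(th),np.cos(th)]])
s=status.observe();p=s['position'];print(s['clock'],p,'TCP local',(R@(p[:2]-B)*1e3).round(1),s['force'].round(1))
for n in('scene','side'):
    im=grab(n)
    if len(sys.argv)>1: save(im,n+sys.argv[1]+'.png')
    v,u=np.mgrid[0:420,0:560];P=cloud(im,np.c_[u.ravel(),v.ravel()])
    L=np.c_[(P[:,:2]-B)@R.T,P[:,2]]*1e3; c=im['pixels'].reshape(-1,3).astype(int)
    b=(L[:,0]>40)&(L[:,0]<185)&(abs(L[:,1])<45)
    q=L[b&(L[:,2]>33)&(L[:,2]<80)&(c.min(1)>90)]
    x1=np.percentile(q[:,0],97)
    print(n,len(q),'x',np.percentile(q[:,0],[3,97]).round(1),'y',np.percentile(q[:,1],[3,97]).round(1))
    e=q[q[:,0]>x1-8]; f=np.polyfit(e[:,1],e[:,0],1);print(' +x face',np.polyval(f,0),np.degrees(-np.arctan(f[0])))
    e=q[(q[:,1]<np.percentile(q[:,1],3)+6)&(q[:,0]<x1-4)]; f=np.polyfit(e[:,0],e[:,1],1);print(' -y face',np.median(e[:,1]),np.degrees(np.arctan(f[0])))
    w=(abs(L[:,2]-25)<6)&(c.min(1)>110)&b&(L[:,0]<185)
    if w.sum()>20: print(' outline far edge',np.percentile(L[w,0],98),np.percentile(L[w,1],[3,97]))
E
python3 m2.py
```

```text
3.25 [0.50003262 0.23381913 0.06044063] TCP local [37.2  1.1] [-6.5  0.3  3.3]
scene 234 x [ 81.8 112.5] y [-28.7  18.9]
 +x face 109.03884865748299 -0.3695902698298838
 -y face -27.08304833598979 1.1021731986363246
 outline far edge 176.24544815406887 [-36.97991358  36.22519913]
side 132 x [ 48.3 105.2] y [-29.4  15.5]
 +x face 112.28500799709985 -20.021590053588493
 -y face -26.36565012624176 -0.18965618373257467
 outline far edge 174.99066722866624 [-39.60516318  31.65024658]
```

Request:
jog_arm --commands "0.26 0.0166 0.001 0 0 0 0;0.26 0.0166 0.001 0 0 0 0;0.26 0.0166 0.001 0 0 0 0;0.26 0.0166 0.001 0 0 0 0;0.26 0.0166 0.001 0 0 0 0"

```text
clock: 3.85
position: [0.5251, 0.2353, 0.0603]
ee_rot: [-2.148, -2.291, 0.002]
force: [-6.6, 0.5, 2.4]
width: 0.371
```

Request:
jog_arm --commands "0.26 0.0166 0.001 0 0 0 0;0.26 0.0166 0.001 0 0 0 0;0.26 0.0166 0.001 0 0 0 0;0.26 0.0133 0.001 0 0 0 0;0.26 0.01 0.001 0 0 0 0"

```text
clock: 4.35
position: [0.5472, 0.2368, 0.0604]
ee_rot: [-2.148, -2.291, 0.002]
force: [-7.3, -0.5, 3.4]
width: 0.372
```

```bash
python3 m2.py 3; python3 - <<'E'
import cv2,numpy as np
a=cv2.imread('pics/scene3.png')[160:270,260:420];b=cv2.imread('pics/side3.png')[135:245,180:340]
cv2.imwrite('pics/crop3.png',np.hstack([cv2.resize(i,(400,440),interpolation=2) if 0 else cv2.resize(i,(400,275),interpolation=2) for i in (a,b)]))
E
```

```text
4.35 [0.54720896 0.23677469 0.06035313] TCP local [84.4  1.3] [-7.3 -0.5  3.4]
scene 237 x [124.8 159.2] y [-28.   20.9]
 +x face 156.1589303016472 -0.7442529529182611
 -y face -26.167751427902058 1.4105052224227614
 outline far edge 175.1404531627945 [-37.57066071  34.23210291]
side 152 x [ 75.4 153.6] y [-30.8  20.1]
 +x face 168.34243447161398 -34.20188155597027
 -y face -27.109745734642495 1.427974153755577
 outline far edge 173.41698752350877 [-38.86147351  34.82001195]
```

View pics/crop3.png

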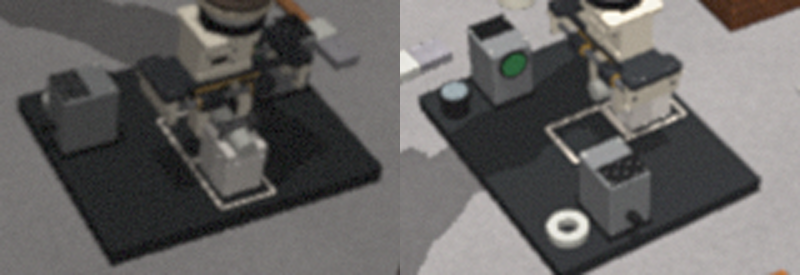

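Request:
jog_arm --commands "0.26 0.006 0.0004 0 0 0 0;0.26 0.006 0.0004 0 0 0 0;0.26 0.006 0.0004 0 0 0 0;0.26 0.0045 0.0003 0 0 0 0;0.26 0 0 0 0 0 0"

```text
clock: 4.95
position: [0.5541, 0.2373, 0.0603]
ee_rot: [-2.148, -2.291, 0.001]
force: [-4.8, -0.7, 3.1]
width: 0.37
```

Request:
jog_arm --commands "0.26 -0.03 -0.002 0 0 0 0;0.26 -0.05 -0.003 0 0 0 0;0.26 -0.05 -0.003 0 0 0 0;0.26 0 0 0.1 0 0 0;0.26 0 0 0.1 0 0 0"

```text
clock: 5.45
position: [0.515, 0.2346, 0.1207]
ee_rot: [2.149, 2.292, -0.001]
force: [0.1, 0.8, 0.2]
width: 0.369
```

Request:
jog_arm --commands "0.26 -0.1 0 0.15 0 0 0;0.26 -0.1 0 0.15 0 0 0;0.26 -0.1 0 0.1 0 0 0;0.26 -0.1 0 0.1 0 0 0;0.26 -0.1 0 0 0 0 0"

```text
clock: 5.95
position: [0.3712, 0.2361, 0.2675]
ee_rot: [2.149, 2.29, 0.014]
force: [0.4, 1.1, -0.1]
width: 0.372
```

```bash
python3 m2.py 4; python3 - <<'E'
from h import *
import cv2,numpy as np,pickle
im=grab('wrist');save(im,'wrist4.png');pickle.dump(im,open('wrist4.pkl','wb'))
for n in('scene','side'): pickle.dump(grab(n),open(n+'4.pkl','wb'))
E
```

```text
5.95 [0.37118922 0.23605055 0.26747765] TCP local [-91.3  11. ] [ 0.4  1.1 -0.1]
scene 270 x [114.8 166.4] y [-27.9  20. ]
 +x face 163.19840898786896 0.33204278703234
 -y face -26.229727505827597 1.3810983786713973
 outline far edge 175.03026873379494 [-36.61256264  33.24854017]
side 256 x [100.5 160.2] y [-30.3  12.2]
 +x face 171.65506867381026 -29.08626622974952
 -y face -26.655430657277346 -0.4935491264688698
 outline far edge 173.22744780112853 [-39.26483353  41.01770427]
```

View pics/wrist4.png

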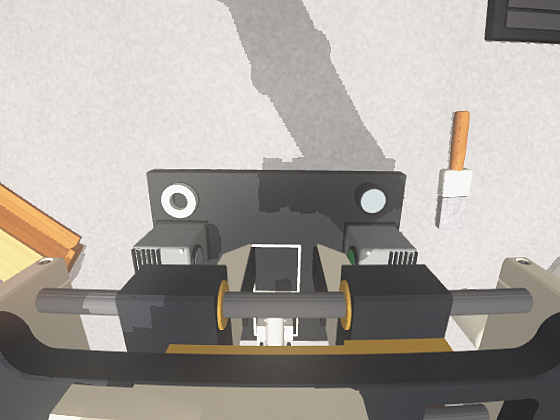

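The block now stands in the parking outline: its far face is 83.4 mm further along than before, and the beam outline at (275,265) is empty. Next I find the axis of the thick gauge from the centrelines in the two views.

```bash
cat > m3.py <<'E'
from h import *
import pickle
pl=[];pts=[]
for n in('scene4','side4'):
    im=pickle.load(open(n+'.pkl','rb'));c=im['pixels']
    hsv=cv2.cvtColor(c,cv2.COLOR_RGB2HSV);v,u=np.mgrid[0:420,0:560]
    P=cloud(im,np.c_[u.ravel(),v.ravel()]).reshape(420,560,3)
    m=(hsv[...,1]<70)&(P[...,2]>.055)&(P[...,0]>.45)&(P[...,0]<.68)&(P[...,1]>-.36)&(P[...,1]<-.06)
    nl,l,st,ct=cv2.connectedComponentsWithStats(m.astype(np.uint8))
    k=[i for i in range(1,nl) if st[i,4]>40]
    for i in k: q=P[l==i];print(n,st[i],q.mean(0).round(3),q.min(0).round(3),q.max(0).round(3))
    i=max(k,key=lambda i:P[l==i][:,1].mean())
    s=rays(im,np.c_[u[l==i],v[l==i]].astype(float)); 
    vx,vy,x0,y0=cv2.fitLine(s.astype(np.float32),cv2.DIST_HUBER,0,.0005,.0005).ravel()
    nn=np.cross([x0,y0,1],[x0+vx,y0+vy,1]);nn/=np.linalg.norm(nn);o=-im['R'].T@im['t']
    pl.append((im['R'].T@nn,o));pts.append(P[l==i])
    pr=(s-[x0,y0])@[vx,vy]
    for e in (pr.argmin(),pr.argmax()): print('end',P[l==i][e].round(4))
(n1,o1),(n2,o2)=pl
a=np.cross(n1,n2);a/=np.linalg.norm(a);a*=np.sign(a[2])
mid=np.vstack(pts).mean(0)
p=np.linalg.lstsq(np.array([n1,n2,a]),np.array([n1@o1,n2@o2,a@mid]),rcond=None)[0]
print('axis',a,'lean',np.degrees(np.arccos(a[2])),'az',np.degrees(np.arctan2(a[1],a[0])),'p',p)
for q in pts:
    t=(q-p)@a; r=np.linalg.norm((q-p)-t[:,None]*a,axis=1); print('t',np.percentile(t,[0,1,99,100]).round(4))
    h=np.histogram(t,bins=np.arange(-.09,.08,.01));print([(round(b,3),k,round(np.percentile(r[(t>=b)&(t<b+.01)],80),4)) for k,b in zip(*h) if k>2])
E
python3 m3.py
```

```text
scene4 [145 230  23  11 131] [ 0.515 -0.309  0.105] [ 0.456 -0.339  0.059] [ 0.554 -0.278  0.135]
scene4 [168 235  24  12 144] [ 0.558 -0.253  0.109] [ 0.502 -0.284  0.063] [ 0.594 -0.217  0.142]
scene4 [192 239  24  15 194] [ 0.608 -0.203  0.119] [ 0.539 -0.231  0.065] [ 0.637 -0.158  0.145]
end [ 0.6224 -0.2312  0.1253]
end [ 0.547  -0.1584  0.065 ]
side4 [336 243  46  23 376] [ 0.586 -0.201  0.109] [ 0.536 -0.232  0.062] [ 0.636 -0.16   0.149]
side4 [337 266  46  22 315] [ 0.543 -0.255  0.104] [ 0.498 -0.285  0.063] [ 0.591 -0.219  0.141]
side4 [337 291  46  20 271] [ 0.499 -0.309  0.099] [ 0.458 -0.338  0.061] [ 0.547 -0.275  0.136]
end [ 0.5375 -0.1655  0.0651]
end [ 0.6324 -0.2196  0.1264]
axis [ 0.67155827 -0.44594692  0.591727  ] lean 53.720342790557964 az -33.58606862440794 p [ 0.5970899  -0.20135789  0.10834407]
t [-0.0797 -0.0785  0.046   0.0475]
[(np.float64(-0.08), np.int64(4), np.float64(0.009)), (np.float64(-0.07), np.int64(8), np.float64(0.0103)), (np.float64(-0.06), np.int64(8), np.float64(0.0098)), (np.float64(-0.05), np.int64(7), np.float64(0.0099)), (np.float64(-0
[... 462 characters left out ...]
64(-0.08), np.int64(17), np.float64(0.0113)), (np.float64(-0.07), np.int64(27), np.float64(0.0113)), (np.float64(-0.06), np.int64(21), np.float64(0.0106)), (np.float64(-0.05), np.int64(22), np.float64(0.0112)), (np.float64(-0.04), np.int64(24), np.float64(0.0124)), (np.float64(-0.03), np.int64(27), np.float64(0.0111)), (np.float64(-0.02), np.int64(25), np.float64(0.0112)), (np.float64(-0.01), np.int64(28), np.float64(0.0105)), (np.float64(-0.0), np.int64(26), np.float64(0.0132)), (np.float64(0.01), np.int64(36), np.float64(0.0159)), (np.float64(0.02), np.int64(40), np.float64(0.0162)), (np.float64(0.03), np.int64(45), np.float64(0.0163)), (np.float64(0.04), np.int64(34), np.float64(0.0142))]
```

Request:
jog_arm --commands "0.1 0.0385 -0.0885 0 0 0 -0.0222;0.1 0.0385 -0.0885 0 0 0 -0.0222;0.1 0.0385 -0.0885 0 0 0 -0.0222;0.1 0.0385 -0.0885 0 0 0 -0.0222;0.1 0.0385 -0.0885 0 0 0 -0.0222"

```text
clock: 6.7
position: [0.4294, 0.1003, 0.263]
ee_rot: [2.807, 1.409, -0.0]
force: [0.2, 0.3, -0.5]
width: 0.449
```

Request:
jog_arm --commands "0.1 0.0385 -0.0885 -0.0367 -0.0067 -0.0089 0;0.1 0.0385 -0.0885 -0.0367 -0.0067 -0.0089 0;0.1 0.0385 -0.0885 -0.0367 -0.0067 -0.0089 0;0.1 0.0385 -0.0885 -0.0367 -0.0067 -0.0089 0;0.1 0.0385 -0.0885 -0.0367 -0.0067 -0.0089 0"

```text
clock: 7.2
position: [0.487, -0.0323, 0.2079]
ee_rot: [2.513, 1.271, 0.221]
force: [0.6, -1.3, -0.6]
width: 0.447
```

Request:
jog_arm --commands "0.1 0.0385 -0.0885 -0.0367 -0.0067 -0.0089 0;0.1 0.0385 -0.0885 -0.0367 -0.0067 -0.0089 0;0.1 0.0385 -0.0885 -0.0367 -0.0067 -0.0089 0;0.1 0.0385 -0.0885 -0.0367 -0.0067 -0.0089 0;0.1 0.0385 -0.0885 -0.0367 -0.0067 -0.0089 0"

```text
clock: 7.7
position: [0.5364, -0.1451, 0.1661]
ee_rot: [2.261, 1.133, 0.367]
force: [1.8, -1.3, -0.1]
width: 0.451
```

```bash
python3 - <<'E'
from h import *
import pickle
from scipy.spatial.transform import Rotation as Ro
s=status.observe();print(s['clock'],s['position'],s['width'],s['joints'].round(2));print(Ro.from_rotvec(s['ee_rot']).as_matrix().round(3))
im=grab('wrist');save(im,'wrist5.png');pickle.dump((im,s),open('wrist5.pkl','wb'))
E
```

```text
7.7 [ 0.53637599 -0.14514544  0.16610079] 0.45068768064392634 [-0.64  0.23  0.62  2.38  1.34  0.29 -0.4 ]
[[ 0.602  0.64   0.478]
 [ 0.799 -0.473 -0.372]
 [-0.012  0.606 -0.796]]
```

View pics/wrist5.png

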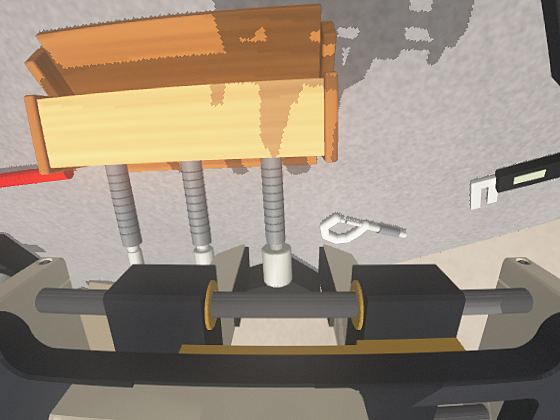

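The wrist view shows the thick gauge head-on: its handle runs from (271,160) to (275,248) and its plug from (277,250) to (277,285), centred between the fingers. Now fit its axis from this view.

```bash
cat > m4.py <<'E'
from h import *
import pickle
from scipy.spatial.transform import Rotation as Ro
im,s=pickle.load(open('wrist5.pkl','rb'))
hsv=cv2.cvtColor(im['pixels'],cv2.COLOR_RGB2HSV)
z=im['z_map']
pts=[];uv=[]
for r in range(166,242,2):
    c=np.arange(245,305); z0=np.median(z[r,269:275]); g=c[abs(z[r,c]-z0)<.014]
    if len(g)<8: continue
    uv.append(((g[0]+g[-1])/2,r)); pts.append((z0,len(g)*z0/im['camera_matrix'][0,0]))
uv=np.array(uv);pts=np.array(pts);print('diam',np.median(pts[:,1]).round(4))
sl=rays(im,uv);d=np.c_[sl,np.ones(len(sl))];c=d*pts[:,:1]+d/np.linalg.norm(d,axis=1)[:,None]*.009
W=(c-im['t'])@im['R']
vx=cv2.fitLine(W.astype(np.float32),cv2.DIST_HUBER,0,.001,.001).ravel();a=vx[:3]*np.sign(vx[2]);p=vx[3:]
print('wrist axis',a,'lean',np.degrees(np.arccos(a[2])),'az',np.degrees(np.arctan2(a[1],a[0])),'p',p)
# end of handle (radius jump) along axis: plug points
v,u=np.mgrid[150:300,240:310];P=cloud(im,np.c_[u.ravel(),v.ravel()]);t=(P-p)@a;r=np.linalg.norm(P-p-t[:,None]*a,axis=1)
k=r<.02
for b in np.arange(-.07,.11,.004):
    q=k&(t>=b)&(t<b+.004)
    if q.sum()>3: print(round(b,3),q.sum(),np.percentile(r[q],50).round(4),end='; ')
# two-view: wrist plane x side plane
nn=np.linalg.svd(d)[2][2]; n1=im['R'].T@nn;o1=-im['R'].T@im['t']
print()
np.savez('axis.npz',a=a,p=p,n1=n1,o1=o1)
exec(open('m3.py').read().split("(n1,o1),(n2,o2)=pl")[0].replace('print(','(lambda *x:0)('))
n2,o2=pl[1]; A=np.cross(n1,n2);A/=np.linalg.norm(A);A*=np.sign(A[2])
pp=np.linalg.lstsq(np.array([n1,n2,A]),np.array([n1@o1,n2@o2,A@p]),rcond=None)[0]
print('wrist x side: axis',A,'lean',np.degrees(np.arccos(A[2])),'az',np.degrees(np.arctan2(A[1],A[0])),'p',pp)
print('tcp',s['position']);print(Ro.from_rotvec(s['ee_rot']).as_matrix().round(3))
E
python3 m4.py
```

```text
diam 0.0174
wrist axis [ 0.6657276  -0.43477687  0.6064452 ] lean 52.66709 az -33.147957 p [ 0.56378657 -0.17895001  0.08234043]
-0.034 62 0.0091; -0.03 95 0.0089; -0.026 102 0.0089; -0.022 97 0.009; -0.018 102 0.009; -0.014 95 0.0089; -0.01 94 0.009; -0.006 93 0.0089; -0.002 88 0.0089; 0.002 98 0.0089; 0.006 86 0.0089; 0.01 89 0.0089; 0.014 89 0.0087; 0.018 82 0.0088; 0.022 84 0.0087; 0.026 83 0.0087; 0.03 88 0.0088; 0.034 74 0.0087; 0.038 76 0.0087; 0.042 78 0.0086; 0.046 31 0.0058; 0.05 246 0.0103; 0.054 112 0.0136; 0.058 112 0.0135; 0.062 120 0.0135; 0.066 106 0.0135; 0.07 110 0.0134; 0.074 105 0.0132; 0.078 105 0.0131; 0.082 103 0.0132; 0.086 12 0.0126; 
wrist x side: axis [ 0.67521308 -0.44430231  0.58879772] lean 53.9282628801157 az -33.34563294109446 p [ 0.56499965 -0.18007135  0.08010316]Traceback (most recent call last):
  File "m4.py", line 31, in <module>
    print('tcp',s['position']);print(Ro.from_rotvec(s['ee_rot']).as_matrix().round(3))
                ~^^^^^^^^^^^^
IndexError: only integers, slices (`:`), ellipsis (`...`), numpy.newaxis (`None`) and integer or boolean arrays are valid indices
```

Request:
jog_arm --commands "0.1 0.014 -0.0198 -0.0247 0 0 0.0024;0.1 0.014 -0.0198 -0.0247 0 0 0.0024;0.1 0.014 -0.0198 -0.0247 0 0 0.0024;0.1 0.014 -0.0198 -0.0247 0 0 0.0024;0.1 0.014 -0.0198 -0.0247 0 0 0.0024"

```text
clock: 8.25
position: [0.5583, -0.1736, 0.1296]
ee_rot: [2.223, 1.223, 0.398]
force: [-0.5, -1.1, 1.1]
width: 0.453
```

```bash
cat > m5.py <<'E'
from h import *
from scipy.spatial.transform import Rotation as Ro
s=status.observe();M=Ro.from_rotvec(s['ee_rot']).as_matrix()
p=np.array([.5642,-.1793,.0815]);a=np.array([.669,-.438,.600]);a/=np.linalg.norm(a)
G=p+.0225*a; gp=s['position']-.019*M[:,2]
print(s['clock'],s['position'],s['width'],s['joints'].round(2),s['force'].round(1));print(M.round(3))
print('in tool frame, G minus grasp point (mm)',(M.T@(G-gp)*1e3).round(1),'world',(G-gp).round(4),'axis in tool',(M.T@a).round(3))
E
python3 m5.py
```

```text
8.25 [ 0.55833938 -0.17364672  0.1296248 ] 0.45304284685618995 [-0.35  0.33  0.43  2.37  2.    0.22 -0.93] [-0.5 -1.1  1.1]
[[ 0.538  0.674  0.505]
 [ 0.843 -0.423 -0.334]
 [-0.011  0.605 -0.796]]
in tool frame, G minus grasp point (mm) [-1.4 -0.3 62.3] world [ 0.0305 -0.0218 -0.0497] axis in tool [-0.016  1.     0.007]
```

Request:
jog_arm --commands "0.1 0.0203 -0.0145 -0.0331 0 0 0;0.1 0.0203 -0.0145 -0.0331 0 0 0;0.1 0.0203 -0.0145 -0.0331 0 0 0;0.1 0.0203 -0.0145 -0.0331 0 0 0;0.1 0.0203 -0.0145 -0.0331 0 0 0"

```text
clock: 8.75
position: [0.5886, -0.1961, 0.0798]
ee_rot: [2.224, 1.221, 0.398]
force: [-0.2, 0.3, 0.7]
width: 0.446
```

```bash
python3 m5.py
```

```text
8.75 [ 0.58862494 -0.19605602  0.0798038 ] 0.44627024991642317 [-0.08  0.46  0.17  2.32  2.26  0.31 -1.17] [-0.2  0.3  0.7]
[[ 0.54   0.673  0.505]
 [ 0.842 -0.424 -0.334]
 [-0.011  0.605 -0.796]]
in tool frame, G minus grasp point (mm) [ 0.6 -0.  -0.1] world [0.0002 0.0005 0.0001] axis in tool [-0.014  1.     0.007]
```

Aligned, so close the jaws at 45 N.

Request:
jog_arm --commands "1 0 0 0 0 0 0;1 0 0 0 0 0 0;1 0 0 0 0 0 0;1 0 0 0 0 0 0;1 0 0 0 0 0 0" --force 45

```text
clock: 9.25
position: [0.5881, -0.1948, 0.0809]
ee_rot: [2.223, 1.222, 0.4]
force: [-0.1, -0.1, 0.3]
width: 0.183
```

Request:
jog_arm --commands "1 0.009 -0.0059 0.008 0 0 0;1 0.009 -0.0059 0.008 0 0 0;1 0.009 -0.0059 0.008 0 0 0;1 0.009 -0.0059 0.008 0 0 0;1 0.009 -0.0059 0.008 0 0 0"

```text
clock: 9.75
position: [0.6022, -0.2042, 0.093]
ee_rot: [2.223, 1.222, 0.4]
force: [-0.4, 0.3, -1.0]
width: 0.183
```

Request:
jog_arm --commands "1 0.0201 -0.0131 0.018 0 0 0;1 0.0201 -0.0131 0.018 0 0 0;1 0.0201 -0.0131 0.018 0 0 0;1 0.0201 -0.0131 0.018 0 0 0;1 0.0201 -0.0131 0.018 0 0 0"

```text
clock: 10.25
position: [0.6324, -0.2239, 0.1202]
ee_rot: [2.223, 1.222, 0.4]
force: [-0.1, 0.0, -1.6]
width: 0.18
```

```bash
python3 m5.py; python3 - <<'E'
from h import *
im=grab('wrist');save(im,'wrist6.png')
E
```

```text
10.25 [ 0.63241891 -0.22387977  0.12017185] 0.17990641262940066 [-0.2   0.45  0.4   2.19  2.07  0.12 -0.92] [-0.1  0.  -1.6]
[[ 0.539  0.673  0.506]
 [ 0.842 -0.423 -0.334]
 [-0.01   0.606 -0.795]]
in tool frame, G minus grasp point (mm) [  0.9 -65.7   0.5] world [-0.0435  0.0284 -0.0403] axis in tool [-0.015  1.     0.008]
```

View pics/wrist6.png

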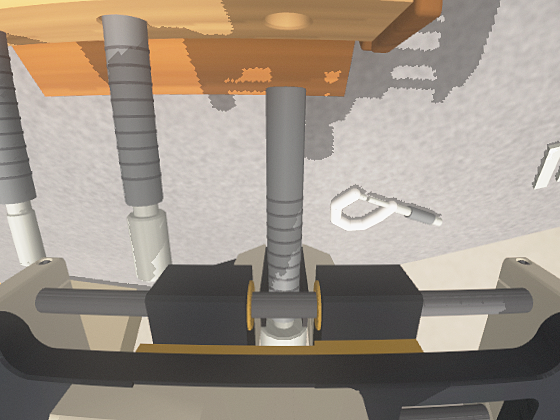

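The gauge is out of its bore: its lower end at (285,90) is clear of the hole at (287,20), and the two other gauges are still standing. Now lift it and turn it level.

Request:
jog_arm --commands "1 0 0 0.0667 0.0114 0.0174 0;1 0 0 0.0667 0.0114 0.0174 0;1 0 0 0.0667 0.0114 0.0174 0;1 0 0 0.0667 0.0114 0.0174 0;1 0 0 0.0667 0.0114 0.0174 0"

```text
clock: 10.8
position: [0.6444, -0.2704, 0.1579]
ee_rot: [2.244, 1.179, 0.277]
force: [1.9, -0.8, -2.8]
width: 0.185
```

```bash
python3 m5.py
```

```text
10.8 [ 0.64436274 -0.27041197  0.15785881] 0.1854453543481682 [-0.03  0.41  0.22  2.05  1.02  0.29  0.18] [ 1.9 -0.8 -2.8]
[[ 0.587  0.684  0.433]
 [ 0.805 -0.439 -0.399]
 [-0.083  0.583 -0.808]]
in tool frame, G minus grasp point (mm) [  32.4 -116.8    9.2] world [-0.0569  0.0737 -0.0782] axis in tool [-0.009  1.    -0.021]
```

Request:
jog_arm --commands "1 -0.01 0.02 0.06 0.006 0.008 0;1 -0.01 0.02 0.06 0.006 0.008 0;1 -0.01 0.02 0.06 0.006 0.008 0;1 -0.01 0.02 0.06 0.006 0.008 0;1 -0.01 0.02 0.06 0.006 0.008 0"

```text
clock: 11.3
position: [0.6304, -0.2435, 0.2462]
ee_rot: [2.49, 1.318, 0.118]
force: [0.4, -0.7, -2.6]
width: 0.186
```

```bash
python3 m5.py
```

```text
11.3 [ 0.63036631 -0.24345126  0.24620906] 0.1855708464793209 [ 0.33  0.36 -0.19  1.7   0.37  0.86  0.92] [ 0.4 -0.7 -2.6]
[[ 0.571  0.791  0.22 ]
 [ 0.818 -0.523 -0.241]
 [-0.075  0.317 -0.945]]
in tool frame, G minus grasp point (mm) [  26.6 -116.8  137.6] world [-0.0469  0.0497 -0.1692] axis in tool [-0.022  0.949 -0.315]
```

```bash
cat > m6.py <<'E'
from h import *
import sys
from scipy.spatial.transform import Rotation as Ro
yaw=float(sys.argv[1]);T=np.array(sys.argv[2:5],float);n=int(sys.argv[5])
s=status.observe();M=Ro.from_rotvec(s['ee_rot']);c,q=np.cos(np.radians(yaw)),np.sin(np.radians(yaw))
D=Ro.from_matrix(np.array([[-q,c,0],[c,q,0],[0,0,-1.]]))
rv=(D*M.inv()).as_rotvec();d=T-s['position']
print(s['clock'],s['position'].round(4),s['joints'].round(2),s['force'].round(1),s['width'])
print('shift mm',(d*1e3).round(1),'rot deg',np.degrees(rv).round(2));print('rows of',n,(d/.3/n).round(4),(rv/2/np.pi/n).round(5))
E
python3 m6.py 3.4 .4166 .2277 .25 15
```

```text
11.3 [ 0.6304 -0.2435  0.2462] [ 0.33  0.36 -0.19  1.7   0.37  0.86  0.92] [ 0.4 -0.7 -2.6] 0.1855708464793209
shift mm [-213.8  471.2    3.8] rot deg [ 9.33 16.98 37.25]
rows of 15 [-0.0475  0.1047  0.0008] [0.00173 0.00314 0.0069 ]
```

Request:
jog_arm --commands "1 -0.0475 0.1047 0.001 0.0017 0.0031 0.0069;1 -0.0475 0.1047 0.001 0.0017 0.0031 0.0069;1 -0.0475 0.1047 0.001 0.0017 0.0031 0.0069;1 -0.0475 0.1047 0.001 0.0017 0.0031 0.0069;1 -0.0475 0.1047 0.001 0.0017 0.0031 0.0069"

```text
clock: 11.8
position: [0.5587, -0.0841, 0.2466]
ee_rot: [2.412, 1.648, 0.085]
force: [1.2, 0.6, -2.5]
width: 0.185
```

Request:
jog_arm --commands "1 -0.0475 0.1047 0.001 0.0017 0.0031 0.0069;1 -0.0475 0.1047 0.001 0.0017 0.0031 0.0069;1 -0.0475 0.1047 0.001 0.0017 0.0031 0.0069;1 -0.0475 0.1047 0.001 0.0017 0.0031 0.0069;1 -0.0475 0.1047 0.001 0.0017 0.0031 0.0069"

```text
clock: 12.3
position: [0.4874, 0.0734, 0.2483]
ee_rot: [2.299, 1.972, 0.048]
force: [-0.2, 1.1, -2.0]
width: 0.182
```

Request:
jog_arm --commands "1 -0.0475 0.1047 0.001 0.0017 0.0031 0.0069;1 -0.0475 0.1047 0.001 0.0017 0.0031 0.0069;1 -0.0475 0.1047 0.001 0.0017 0.0031 0.0069;1 -0.0475 0.1047 0.001 0.0017 0.0031 0.0069;1 -0.0475 0.1047 0.001 0.0017 0.0031 0.0069"

```text
clock: 12.8
position: [0.4158, 0.2301, 0.2499]
ee_rot: [2.146, 2.288, 0.007]
force: [0.2, -0.2, -2.1]
width: 0.18
```

```bash
python3 m6.py 3.4 .4166 .2277 .25 5
```

```text
12.8 [0.4158 0.2301 0.2499] [-0.11  0.23 -0.61  1.86  0.15  1.1   0.86] [ 0.2 -0.2 -2.1] 0.18049073267591337
shift mm [ 0.8 -2.4  0.1] rot deg [ 0.02  0.38 -0.26]
rows of 5 [ 0.0005 -0.0016  0.0001] [ 1.0e-05  2.1e-04 -1.4e-04]
```

Request:
jog_arm --commands "1 0.0005 -0.0016 -0.11 0 0.0002 -0.0001;1 0.0005 -0.0016 -0.11 0 0.0002 -0.0001;1 0.0005 -0.0016 -0.11 0 0.0002 -0.0001;1 0.0005 -0.0016 -0.11 0 0.0002 -0.0001;1 0.0005 -0.0016 -0.11 0 0.0002 -0.0001"

```text
clock: 13.3
position: [0.4175, 0.2266, 0.0836]
ee_rot: [2.154, 2.285, 0.001]
force: [0.5, -0.1, -1.6]
width: 0.185
```

```bash
cat > m7.py <<'E'
from h import *
import pickle,sys
s=status.observe();print(s['clock'],s['position'].round(4),s['ee_rot'].round(3),s['force'].round(1))
B=np.array([.463,.2305]);th=np.radians(3.4);R=np.array([[np.cos(th),np.sin(th)],[-np.sin(th),np.cos(th)]])
tag=sys.argv[1]; crops=[]
for n in('scene','side','wrist'):
    im=grab(n);pickle.dump(im,open(n+tag+'.pkl','wb'));save(im,n+tag+'.png')
    v,u=np.mgrid[0:420,0:560];P=cloud(im,np.c_[u.ravel(),v.ravel()])
    L=np.c_[(P[:,:2]-B)@R.T,P[:,2]]*1e3
    # heads
    for nm,sg in(('emit',1),('recv',-1)):
        q=L[(abs(L[:,0])<45)&(L[:,1]*sg>85)&(L[:,1]*sg<185)&(L[:,2]>104)&(L[:,2]<122)]
        if len(q)>40:
            r=cv2.minAreaRect(q[:,:2].astype(np.float32)); print(n,nm,len(q),'x',np.percentile(q[:,0],[2,98]).round(1),'y',np.percentile(q[:,1],[2,98]).round(1),'top',np.median(q[:,2]).round(1))
    q=L[(L[:,0]>-18)&(L[:,0]<30)&(abs(L[:,1])<20)&(L[:,2]>55)&(L[:,2]<135)]
    if len(q)>15: print(n,'plug',len(q),'x',np.percentile(q[:,0],[1,50,99]).round(1),'y',np.percentile(q[:,1],[1,50,99]).round(1),'z',np.percentile(q[:,2],[1,50,99]).round(1))
a=cv2.imread('pics/scene%s.png'%tag)[160:270,260:420];b=cv2.imread('pics/side%s.png'%tag)[135:245,180:340]
cv2.imwrite('pics/crop%s.png'%tag,np.hstack([cv2.resize(i,(400,275),interpolation=2) for i in (a,b)]))
E
python3 m7.py 8; python3 m6.py 3.4 .4166 .2277 .071 5
```

```text
13.3 [0.4175 0.2266 0.0836] [2.154e+00 2.285e+00 1.000e-03] [ 0.5 -0.1 -1.6]
scene emit 303 x [-23.8  31.3] y [ 95.4 168.5] top 111.1
scene recv 340 x [-24.8  30.1] y [-170.8 -101.1] top 110.6
scene plug 121 x [-14.   11.7  24.6] y [-18.1  -8.8   5.5] z [ 89.6 106.9 116. ]
side recv 374 x [-29.1  23.5] y [-171.5 -100.3] top 110.8
wrist emit 943 x [-28.4  -4.6] y [ 97.2 109.6] top 109.7
wrist recv 1350 x [-28.5  -4.3] y [-112.5  -93.4] top 110.7
wrist plug 788 x [-18.  -16.5  -6.2] y [-14.7  -0.5  11.6] z [ 96.4 108.2 112.8]
13.45 [0.4164 0.2256 0.0837] [-0.2   0.44 -0.53  2.06  0.33  0.73  0.69] [-0.3  0.2 -1.7] 0.1823091031026742
shift mm [  0.2   2.1 -12.7] rot deg [ 0.15 -0.13  0.03]
rows of 5 [ 0.0001  0.0014 -0.0084] [ 8.e-05 -7.e-05  1.e-05]
```

View pics/crop8.png

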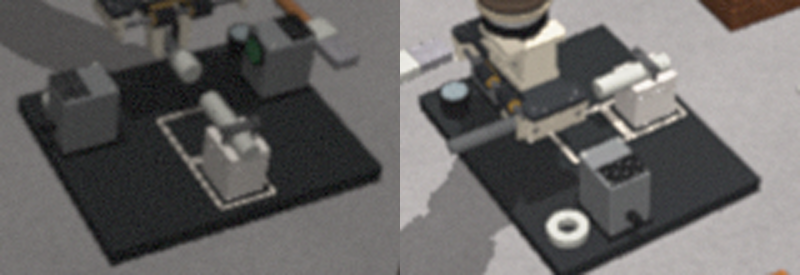

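The gauge hangs level between the heads: plug in the scene crop at (185,65), and the handle's rear end in the side crop at (455,143). The vee block is in the parking outline. Next I measure the gauge relative to the heads in each camera separately.

```bash
cat > m8.py <<'E'
from h import *
import pickle,sys
tag=sys.argv[1]
B=np.array([.463,.2305]);th=np.radians(3.4);R=np.array([[np.cos(th),np.sin(th)],[-np.sin(th),np.cos(th)]])
def loc(im):
    v,u=np.mgrid[0:420,0:560];P=cloud(im,np.c_[u.ravel(),v.ravel()])
    return np.c_[(P[:,:2]-B)@R.T,P[:,2]]*1e3
for n in('scene','side','wrist'):
    im=pickle.load(open(n+tag+'.pkl','rb'));L=loc(im);g=im['pixels'].reshape(-1,3).astype(int)
    if n=='scene':
        q=L[(L[:,0]>-25)&(L[:,0]<35)&(abs(L[:,1]+4)<24)&(L[:,2]>70)&(L[:,2]<130)]
        print(n,'plug x hist',np.histogram(q[:,0],np.arange(-25,36,3))[0])
        f=q[(q[:,0]>12)]; print(' end face x',np.median(f[:,0]).round(1),'y',np.percentile(f[:,1],[3,50,97]).round(1),'z',np.percentile(f[:,2],[3,50,97]).round(1))
    q=L[(L[:,0]<-60)&(L[:,0]>-170)&(abs(L[:,1])<18)&(L[:,2]>80)&(L[:,2]<130)]
    if len(q)>20:
        print(n,'handle x',np.percentile(q[:,0],[0.5,2,99]).round(1),'n',len(q))
        for a,b in((-140,-120),(-120,-100),(-100,-80),(-80,-60)):
            w=q[(q[:,0]>a)&(q[:,0]<b)]
            if len(w)>5: print('  ',a,'y lo/med/hi',np.percentile(w[:,1],[3,50,97]).round(1),'ztop',np.percentile(w[:,2],97).round(1))
    for nm,sg in(('emit',1),('recv',-1)):
        q=L[(abs(L[:,0])<24)&(abs(L[:,1]-sg*100)<25)&(L[:,2]>75)&(L[:,2]<103)]
        if len(q)>20: print(n,nm,'inner face/bezel y hist',np.histogram(q[:,1]*sg,np.arange(88,126,2))[0])
        q=L[(L[:,1]*sg>110)&(L[:,1]*sg<160)&(abs(L[:,0])<45)&(L[:,2]>40)&(L[:,2]<113)]
        print(n,nm,'x faces',np.percentile(q[:,0],[3,10,90,97]).round(1) if len(q)>30 else '')
    w=(abs(L[:,2]-25)<6)&(g.min(1)>130)&(L[:,0]>0)&(L[:,0]<180)&(abs(L[:,1])<45);q=L[w]
    if len(q)>50: print(n,'outline',len(q),cv2.minAreaRect(q[:,:2].astype(np.float32)))
E
python3 m8.py 8
```

```text
scene plug x hist [ 4  4  0  2  8  7  6  5  6  8  7  8  8  8 11 25 12  0  0  0]
 end face x 21.2 y [-16.9  -5.9   5.1] z [ 89.9 103.6 114. ]
scene emit inner face/bezel y hist [ 0  0 14 19 17  4  7  1  0  0  0  0  0  0  0  0  0  0]
scene emit x faces [-19.2  -8.8  31.2  32.6]
scene recv x faces [-21.7 -11.5  30.   31.2]
side handle x [-143.1 -142.9  -61. ] n 171
   -140 y lo/med/hi [-15.5  -9.4   1.9] ztop 109.3
   -120 y lo/med/hi [-15.7  -8.4   1.3] ztop 107.8
   -100 y lo/med/hi [-14.2  -9.4   0.1] ztop 106.3
   -80 y lo/med/hi [-15.2  -8.7   0.7] ztop 107.6
side emit x faces 
side recv x faces [-30.4 -29.4  13.1  22. ]
side outline 146 ((90.9708480834961, -0.8031387329101562), (81.6871109008789, 170.94529724121094), 89.00685119628906)
wrist handle x [-143.4 -142.4  -60.1] n 6975
   -140 y lo/med/hi [-9.2 -1.   7.5] ztop 110.1
   -120 y lo/med/hi [-9.1 -1.   7.3] ztop 109.8
   -100 y lo/med/hi [-9.5 -1.   7.2] ztop 109.4
   -80 y lo/med/hi [-15.3  -1.   13.8] ztop 124.3
wrist emit inner face/bezel y hist [  0   0   0   0 747 119  30  22   0   0   0   0   0   0   0   0   0   0]
wrist emit x faces [-29.9 -29.7 -28.7 -28.4]
wrist recv inner face/bezel y hist [  0   0 557 149  25   7   0   0   0   0   0   0   0   0   0   0   0   0]
wrist recv x faces [-41.5 -30.7 -29.3 -16. ]
```

```bash
cat > m9.py <<'E'
from m8 import loc
from h import *
import pickle,sys
tag=sys.argv[1]
im=pickle.load(open('wrist'+tag+'.pkl','rb'));L=loc(im)
q=L[(L[:,0]<-70)&(L[:,0]>-139)&(abs(L[:,1])<12)&(L[:,2]>80)&(L[:,2]<125)]
# cylinder r=9: fit axis by lsq
from scipy.optimize import least_squares
def res(k):
    dy=q[:,1]-(k[0]+k[1]*(q[:,0]+105));dz=q[:,2]-(k[2]+k[3]*(q[:,0]+105));return np.hypot(dy,dz)-9
k=least_squares(res,[0,0,100,0],loss='soft_l1').x
print('handle axis: y',k[0].round(2),'yaw deg',np.degrees(k[1]).round(2),'z@-105',k[2].round(2),'pitch deg (+ = plug up)',np.degrees(k[3]).round(2),'z at plug',(k[2]+105*k[3]).round(2),'y at plug',(k[0]+105*k[1]).round(2))
p=L[(L[:,0]<-40)&(L[:,0]>-98)&(abs(L[:,1])<150)&(abs(L[:,2]-25)<5)]
f=np.linalg.lstsq(np.c_[p[:,:2],np.ones(len(p))],p[:,2],rcond=None)[0];print('plate slope deg x,y',np.degrees(f[:2]).round(2),'z',f[2].round(2))
for sg in(1,-1):
    t=L[(L[:,0]>-27)&(L[:,0]<10)&(L[:,1]*sg>102)&(L[:,1]*sg<165)&(L[:,2]>106)&(L[:,2]<117)]
    if len(t)>50: print('head top',sg,len(t),np.median(t[:,2]).round(2),'slope x',np.degrees(np.polyfit(t[:,0],t[:,2],1)[0]).round(2))
    b=L[(abs(L[:,0])<18)&(abs(L[:,1]*sg-96)<6)&(L[:,2]>75)&(L[:,2]<106)];print('bezel',sg,len(b),np.median(b[:,1]).round(2))
    x=L[(L[:,1]*sg>110)&(L[:,1]*sg<160)&(abs(L[:,0]+29.5)<3)&(L[:,2]>45)&(L[:,2]<105)];print('front face',sg,len(x),np.median(x[:,0]).round(2) if len(x) else '')
r=L[(abs(L[:,1]+1)<6)&(abs(L[:,0]+143)<4)&(L[:,2]>85)&(L[:,2]<115)];print('rear end x',np.percentile(r[:,0],[1,5,20]).round(2))
E
python3 m9.py 8 2>&1 | grep -v -e '^scene' -e '^side' -e '^wrist' -e '^ '
```

```text
handle axis: y -1.01 yaw deg -0.42 z@-105 99.92 pitch deg (+ = plug up) -0.86 z at plug 98.33 y at plug -1.78
plate slope deg x,y [ 0.01 -0.04] z 26.41
head top 1 524 110.63 slope x 1.36
bezel 1 947 97.5
front face 1 1484 -29.17
head top -1 527 111.38 slope x -1.84
bezel -1 780 -93.62
front face -1 1664 -30.07
rear end x [-143.66 -143.52 -142.76]
```

```bash
cat > m10.py <<'E'
from m8 import loc
from h import *
import pickle,sys
tag=sys.argv[1]
print('###')
for n in('scene','side','wrist'):
    im=pickle.load(open(n+tag+'.pkl','rb'));L=loc(im)
    for sg in(1,-1):
        t=L[(abs(L[:,0])<26)&(L[:,1]*sg>104)&(L[:,1]*sg<164)&(L[:,2]>100)&(L[:,2]<120)]
        print('#',n,sg,'top z hist 100..120',np.histogram(t[:,2],np.arange(100,121,1))[0])
D=pickle.load(open('side'+tag+'.pkl','rb'));S=pickle.load(open('scene'+tag+'.pkl','rb'))
def W(l): l=np.array(l,float);return np.r_[(R.T@(l[:2]/1e3))+B,l[2]/1e3]
from m8 import R,B
# side view: sample across handle at local x, perpendicular in image
def edges(im,x,y,z,r,name):
    P0=proj(im,W([x-4,y,z]))[0];P1=proj(im,W([x+4,y,z]))[0];c=proj(im,W([x,y,z]))[0]
    d=(P1-P0)/np.linalg.norm(P1-P0);nrm=np.array([-d[1],d[0]]);nrm*=np.sign(nrm[1])
    t=np.arange(-14,14,.25);pts=(c+t[:,None]*nrm).astype(np.float32)
    Z=cv2.remap(im['z_map'],pts[None,:,0],pts[None,:,1],cv2.INTER_NEAREST)[0]
    zc=np.median(Z[abs(t)<1]);ok=abs(Z-zc)<.025;i=len(t)//2
    a=i
    while a>0 and ok[a-1]:a-=1
    b=i
    while b<len(t)-1 and ok[b+1]:b+=1
    up=proj(im,W([x,y,z+1]))[0]-c; mid=(t[a]+t[b])/2
    print('#',name,x,'edges px',t[a],t[b],'centre off px',mid,'px per mm z',(up@nrm).round(3),'=> z',(z+mid/(up@nrm)).round(2),'width mm',((t[b]-t[a]+.25)*zc/im['camera_matrix'][0,0]*1e3).round(1))
for x in(-130,-120,-110,-100,-90): edges(D,x,-3.9,100,9,'side handle')
for x in(-12,-8,-4,0,4,8): edges(S,x,-4.8,100,14,'scene plug')
E
python3 m10.py 8 | grep '#'
```

```text
###
# scene 1 top z hist 100..120 [ 1  1  0  1  0  0  3  5 20 23 18 37 30 18 13 15  4  4  0  0]
# scene -1 top z hist 100..120 [ 3  0  2  1  1  2  8 11 25 29 41 28 38 23 16  9  3  0  0  1]
# side 1 top z hist 100..120 [0 0 0 0 0 0 0 0 0 0 0 0 0 0 0 0 0 0 0 0]
# side -1 top z hist 100..120 [ 0  0  0  0  2  5  9 15 23 30 35 45 27 28 17 10  9  2  0  0]
# wrist 1 top z hist 100..120 [  0   0   0   0   0   0   0   0   1  21 117 153  13   0   0   0   0   0
# wrist -1 top z hist 100..120 [  0   0   0   0   0   0   0   0   0   1  92 237  48  15   0   0   0   0
# side handle -130 edges px -2.5 3.75 centre off px 0.625 px per mm z -0.243 => z 97.43 width mm 18.8
# side handle -120 edges px -2.25 3.25 centre off px 0.5 px per mm z -0.243 => z 97.94 width mm 16.7
# side handle -110 edges px -2.0 3.25 centre off px 0.625 px per mm z -0.242 => z 97.42 width mm 15.9
# side handle -100 edges px -2.0 3.5 centre off px 0.75 px per mm z -0.242 => z 96.9 width mm 16.7
# side handle -90 edges px -2.0 3.75 centre off px 0.875 px per mm z -0.241 => z 96.37 width mm 17.5
# scene plug -12 edges px -5.0 3.5 centre off px -0.75 px per mm z -0.18 => z 104.16 width mm 26.1
# scene plug -8 edges px -4.25 4.25 centre off px 0.0 px per mm z -0.181 => z 100.0 width mm 26.0
# scene plug -4 edges px -4.75 4.0 centre off px -0.375 px per mm z -0.181 => z 102.07 width mm 26.8
# scene plug 0 edges px -5.0 4.5 centre off px -0.25 px per mm z -0.181 => z 101.38 width mm 29.0
# scene plug 4 edges px -4.5 4.25 centre off px -0.125 px per mm z -0.182 => z 100.69 width mm 26.8
# scene plug 8 edges px -5.0 3.75 centre off px -0.625 px per mm z -0.182 => z 103.43 width mm 26.6
```

```bash
cat >> m10.py <<'E'
print('# --pin (true axis 90)')
for x in(66,70,74,78,82): edges(D,x,-2,90,12.5,'side pin')
for x in(66,70,74,78,82): edges(S,x,-2,90,12.5,'scene pin')
from scipy.optimize import least_squares
im=pickle.load(open('wrist1.pkl','rb'));L=loc(im)
q=L[(L[:,0]<14)&(L[:,0]>-20)&(abs(L[:,1])<14)&(L[:,2]>85)&(L[:,2]<112)]
res=lambda k:np.hypot(q[:,1]-k[0]-k[1]*q[:,0],q[:,2]-k[2]-k[3]*q[:,0])-12.5
k=least_squares(res,[0,0,90,0],loss='soft_l1').x;print('# wrist1 pin axis y,z,yaw,pitch',k[0],k[2],np.degrees(k[[1,3]]))
im=pickle.load(open('wrist'+tag+'.pkl','rb'));L=loc(im)
q=L[(L[:,0]<110)&(L[:,0]>55)&(abs(L[:,1])<14)&(L[:,2]>85)&(L[:,2]<112)];print('# wrist8 pin pts',len(q))
t=L[(L[:,0]<-50)&(L[:,0]>-95)&(L[:,1]*1>60)&(L[:,2]>45)&(L[:,2]<75)];print('# loupe top (59 true)',np.median(t[:,2]))
t=L[(L[:,0]<-50)&(L[:,0]>-98)&(L[:,1]<-60)&(L[:,1]>-160)&(L[:,2]>33)&(L[:,2]<50)];print('# ring top (39 true)',np.median(t[:,2]))
E
python3 m10.py 8 | grep '#' | sed -n '/pin/,$p'
```

```text
# --pin (true axis 90)
# side pin 66 edges px -4.25 4.0 centre off px -0.125 px per mm z -0.23 => z 90.54 width mm 25.8
# side pin 70 edges px -3.75 3.75 centre off px 0.0 px per mm z -0.229 => z 90.0 width mm 23.6
# side pin 74 edges px -4.25 3.5 centre off px -0.375 px per mm z -0.229 => z 91.64 width mm 24.3
# side pin 78 edges px -4.25 3.5 centre off px -0.375 px per mm z -0.229 => z 91.64 width mm 24.4
# side pin 82 edges px -4.25 4.0 centre off px -0.125 px per mm z -0.229 => z 90.55 width mm 25.9
# scene pin 66 edges px -4.25 3.75 centre off px -0.25 px per mm z -0.185 => z 91.35 width mm 23.8
# scene pin 70 edges px -4.0 4.0 centre off px 0.0 px per mm z -0.186 => z 90.0 width mm 23.8
# scene pin 74 edges px -3.75 4.25 centre off px 0.25 px per mm z -0.186 => z 88.66 width mm 23.9
# scene pin 78 edges px -3.0 4.5 centre off px 0.75 px per mm z -0.186 => z 85.97 width mm 22.3
# scene pin 82 edges px -3.0 4.0 centre off px 0.5 px per mm z -0.187 => z 87.32 width mm 20.9
# wrist1 pin axis y,z,yaw,pitch 1.0665480795308184 91.11868358416172 [-0.62900131 -0.30326432]
# wrist8 pin pts 0
# loupe top (59 true) 60.427493087256096
# ring top (39 true) 40.01889647940657
```

```bash
cat > m11.py <<'E'
from m8 import loc
from h import *
import pickle,sys
from scipy.optimize import least_squares
tag=sys.argv[1]
def fit(n,x0,x1,yc,zc,r,lab):
    im=pickle.load(open(n+tag+'.pkl','rb'));L=loc(im)
    q=L[(L[:,0]>x0)&(L[:,0]<x1)&(np.hypot(L[:,1]-yc,L[:,2]-zc)<r+5)]
    if len(q)<15: print('#',n,lab,len(q));return
    res=lambda k:np.hypot(q[:,1]-k[0],q[:,2]-k[1])-r
    s=least_squares(res,[yc,zc],loss='soft_l1',f_scale=1.);print('#',n,lab,len(q),'y,z',s.x.round(2),'rms',np.sqrt(np.mean(s.fun**2)).round(2))
h=float(sys.argv[2])
fit('scene',-12,16,-5,h,14,'plug');fit('scene',64,98,-2,90,12.5,'pin')
fit('side',-138,-75,-4,h,9,'handle');fit('side',64,98,-2,90,12.5,'pin')
fit('wrist',-138,-90,-1,h,9,'handle');fit('wrist',-12,16,-1,h,14,'plug')
# end face of plug in scene: 2D centroid of bright disc by rays at x=face plane
S=pickle.load(open('scene'+tag+'.pkl','rb'));L=loc(S).reshape(420,560,3)
m=(L[...,0]>-10)&(L[...,0]<30)&(abs(L[...,1]+4)<22)&(L[...,2]>h-25)&(L[...,2]<h+25)
v,u=np.where(m);print('# scene plug blob',len(u),'u',u.min(),u.max(),'v',v.min(),v.max())
# predicted bbox of plug cylinder for candidate axis z
from m8 import R,B
ph=np.linspace(0,2*np.pi,60)
for y in(-5,-3):
  for z in(h-4,h,h+4):
    X=np.array([[x,y+14*np.cos(t),z+14*np.sin(t)] for x in(-17.5,17.5) for t in ph]);Wd=np.c_[X[:,:2]/1e3@R+B,X[:,2]/1e3]
    p=proj(S,Wd);print('#  pred y',y,'z',z,'u',p[:,0].min().round(1),p[:,0].max().round(1),'v',p[:,1].min().round(1),p[:,1].max().round(1))
E
python3 m11.py 8 100 | grep '#'
```

```text
# scene plug 67 y,z [-3.14 99.31] rms 2.01
# scene pin 76 y,z [-1.96 90.36] rms 1.94
# side handle 125 y,z [-3.82 97.17] rms 2.62
# side pin 81 y,z [-0.61 89.72] rms 2.26
# wrist handle 4058 y,z [ -0.94 100.07] rms 0.55
# wrist plug 102 y,z [-1.69 98.01] rms 0.34
# scene plug blob 111 u 328 339 v 179 192
#  pred y -5 z 96.0 u 325.3 338.9 v 178.6 192.9
#  pred y -5 z 100.0 u 325.4 339.0 v 177.5 191.9
#  pred y -5 z 104.0 u 325.5 339.1 v 176.5 190.8
#  pred y -3 z 96.0 u 325.9 339.5 v 178.4 192.7
#  pred y -3 z 100.0 u 326.0 339.6 v 177.4 191.7
#  pred y -3 z 104.0 u 326.1 339.7 v 176.3 190.7
```

The three cameras agree that the plug centre is about 8 mm too high and about 3 mm too far to −y, pitched about 0.9° plug-down. I'll correct all of that.

Request:
jog_arm --commands "1 0 0.0021 -0.0056 0 -0.0005 0.0001;1 0 0.0021 -0.0056 0 -0.0005 0.0001;1 0 0.0021 -0.0056 0 -0.0005 0.0001;1 0 0.0021 -0.0056 0 -0.0005 0.0001;1 0 0.0021 -0.0056 0 -0.0005 0.0001"

```text
clock: 13.95
position: [0.4185, 0.2288, 0.0766]
ee_rot: [2.144, 2.277, 0.019]
force: [0.4, -0.8, -2.0]
width: 0.181
```

Request:
jog_arm --commands "1 0 0 0 0 0 0;1 0 0 0 0 0 0;1 0 0 0 0 0 0;1 0 0 0 0 0 0;1 0 0 0 0 0 0"

```text
clock: 14.45
position: [0.4183, 0.2286, 0.0762]
ee_rot: [2.145, 2.277, 0.018]
force: [-0.0, 0.2, -2.2]
width: 0.182
```

```bash
python3 m7.py 9 | head -1; python3 m9.py 9 | grep -v -e '^scene' -e '^side' -e '^wrist' -e '^ '; python3 m11.py 9 91 | grep '#'; python3 m8.py 9 | grep -A1 -e 'scene plug' -e 'handle x'
```

```text
14.45 [0.4183 0.2286 0.0762] [2.145 2.277 0.018] [-0.   0.2 -2.2]
handle axis: y 2.61 yaw deg -0.33 z@-105 93.32 pitch deg (+ = plug up) 0.35 z at plug 93.97 y at plug 1.99
plate slope deg x,y [ 0.05 -0.04] z 26.45
head top 1 510 110.51 slope x 2.0
bezel 1 991 97.53
front face 1 1609 -29.19
head top -1 143 111.2 slope x 0.05
bezel -1 949 -93.63
front face -1 1486 -30.06
rear end x [-141.04 -140.93 -140.66]
# scene plug 58 y,z [-1.45 92.74] rms 1.88
# scene pin 78 y,z [-1.55 90.52] rms 1.71
# side handle 123 y,z [7.000e-02 9.216e+01] rms 2.45
# side pin 88 y,z [-1.17 90.48] rms 2.45
# wrist handle 4096 y,z [ 2.66 93.25] rms 0.51
# wrist plug 261 y,z [ 2.06 93.61] rms 0.4
# scene plug blob 113 u 328 340 v 181 193
#  pred y -5 z 87.0 u 325.1 338.6 v 180.9 195.2
#  pred y -5 z 91.0 u 325.2 338.8 v 179.9 194.2
#  pred y -5 z 95.0 u 325.3 338.9 v 178.8 193.1
#  pred y -3 z 87.0 u 325.7 339.2 v 180.8 195.0
#  pred y -3 z 91.0 u 325.8 339.4 v 179.7 194.0
#  pred y -3 z 95.0 u 325.9 339.5 v 178.7 193.0
scene plug x hist [ 3  4  1  5  1  7  6  7 10  5  5  6  8  6 19 23 10  1  0  0]
 end face x 20.1 y [-16.   -3.2   9.1] z [ 83.5  97.3 108. ]
--
side handle x [-140.  -139.8  -60.5] n 165
   -140 y lo/med/hi [-11.1  -4.1   5.2] ztop 104.0
--
wrist handle x [-140.8 -139.7  -61.2] n 6403
   -140 y lo/med/hi [-5.6  2.5 11.1] ztop 103.0
```

Request:
jog_arm --commands "1 -0.0015 0 -0.0014 0 0.0002 0;1 -0.0015 0 -0.0014 0 0.0002 0;1 -0.0015 0 -0.0014 0 0.0002 0;1 -0.0015 0 -0.0014 0 0.0002 0;1 -0.0015 0 -0.0014 0 0.0002 0"

```text
clock: 15.1
position: [0.416, 0.2286, 0.0741]
ee_rot: [2.148, 2.281, 0.011]
force: [-0.3, -1.1, -1.0]
width: 0.182
```

Request:
jog_arm --commands "1 0 0 0 0 0 0;1 0 0 0 0 0 0;1 0 0 0 0 0 0;1 0 0 0 0 0 0;1 0 0 0 0 0 0"

```text
clock: 15.6
position: [0.416, 0.2286, 0.0741]
ee_rot: [2.148, 2.281, 0.011]
force: [0.4, -0.2, -2.5]
width: 0.181
```

```bash
python3 m7.py 10 | head -1; python3 m9.py 10 | grep -e handle -e rear -e bezel -e front|grep -v '^scene\|^side\|^wrist'; python3 m11.py 10 90 | grep '#'|head -7; python3 m8.py 10 | grep -A1 -e 'side handle x'; python3 m2.py | head -8
```

```text
15.6 [0.416  0.2286 0.0741] [2.148 2.281 0.011] [ 0.4 -0.2 -2.5]
handle axis: y 2.65 yaw deg -0.14 z@-105 98.89 pitch deg (+ = plug up) -17.83 z at plug 66.22 y at plug 2.39
bezel 1 946 97.52
front face 1 1409 -29.19
bezel -1 931 -93.65
front face -1 1299 -30.07
rear end x [-143.17 -143.01 -142.37]
# scene plug 67 y,z [-0.72 90.83] rms 1.85
# scene pin 77 y,z [-2.13 90.46] rms 1.66
# side handle 118 y,z [ 0.6  90.39] rms 2.4
# side pin 83 y,z [-1.13 89.5 ] rms 2.91
# wrist handle 4075 y,z [ 2.8 91.6] rms 0.53
# wrist plug 128 y,z [ 2.23 91.24] rms 0.31
# scene plug blob 109 u 327 340 v 181 194
side handle x [-143.  -141.7  -60.7] n 167
   -140 y lo/med/hi [-9.7 -5.5  5.4] ztop 102.9
15.75 [0.41603014 0.2286178  0.0741433 ] TCP local [-47.    0.9] [-0.4 -0.2 -1.2]
scene 289 x [115.5 166.7] y [-28.   19.7]
 +x face 163.52171010577322 -0.7234513083900502
 -y face -26.44053825373396 -0.7900093003395074
 outline far edge 174.4676115426684 [-36.7175618   33.39817681]
side 245 x [100.5 158.8] y [-30.8  11.7]
 +x face 153.3139641731737 6.091581852105612
 -y face -27.07531150561531 1.0203583398972509
```

View pics/crop10.png

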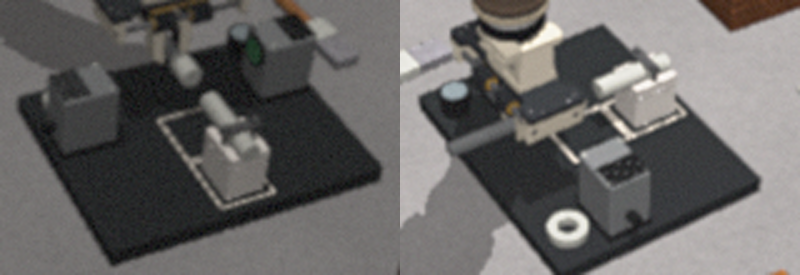

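```bash
python3 -c "
from h import *
s=status.observe();print(s['clock'],abs(s['dq']).max(),s['width'],s['force']);print(arm.sign_off())"
```

```text
15.85 0.0016524091398972987 0.18251189766458426 [ 0.29981064 -0.04286231 -2.52097591]
the job is handed in; nothing more can be done
None
```

The job is handed in at 15.85 s. The vee block is in the parking outline, and the thickest plug gauge is held level in the beam.

**Vee block:** I pushed it back about 84 mm with the fingers astride the pin, without lifting it. It measured centred in the outline to about 1–2 mm and square to about 1°. The side view's fit of the block's far face was unusable, so its position along the plate rests on the scene camera alone.

**Gauge:** I drew it from its bore along its axis, turned it level and lowered it between the heads at 45 N grip. The arm was at rest at hand-in, and the wrist force of about 2.5 N was just the gauge's weight.

**Last checks of the plug against the beam's centre:**

| Direction | Result |
|---|---|
| Along the gauge (x) | within about 0.5 mm; scene camera at low resolution read 2–3 mm too far forward before the last correction, not rechecked |
| Along the beam (y) | +0.3 to +0.4 mm by the wrist and scene cameras; side camera nearer +1 to +2 mm |
| Height | 90.0–90.4 mm against 90 mm |
| Pitch and yaw | within about 0.3° |

**Where readings disagreed:**
- **Gauge height:** it sat about 5 mm closer to the fingertips than the tool pose predicted, so I set the height from the cameras, checked against the setting pin's 90 mm axis.
- **Camera offsets:** the wrist camera read about 1.2 mm high and differed from the fixed cameras by 2–3 mm in y, so I used positions relative to the heads.
- **Head tops:** all three cameras read them at about 111 mm instead of 113 mm.
- **Pitch:** one last cylinder fit gave a nonsense value, −17.8°, so the pitch in the table comes from comparing the handle's and plug's heights.
- **Lift from the rack:** the arm drifted about 32 mm sideways near a joint limit; by my estimate it stayed about 38 mm from the next gauge's axis. I saw no contact force, but I took no close look at the rack afterwards.

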